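Load a fresh staining dish and cover it

TASK

Take only the top blue dish off the nested pile on the sloping dispenser and set it level inside the orange lip of the white loading station. Then put the grey lid on that dish so that it sits seated and level all round. Set things down, do not drop them; leave the other two dishes in the dispenser and do not push the bystanders about.

Things in the scene. Friction and masses are not known exactly. Their poses are not given: they have to be found in the camera images.
- dish_top: Top of three nested blue dishes with white inner floors, 0.16 kg, 140 (x) x 62 (y) x 45 (z) mm, open at +z. Lowest 14 mm is a foot 124 x 46; above it upright flat walls 4 mm thick, 62 apart over their outsides in y; inner floor at z 18. Origin: centre of foot's underside. In the pile z leans 30 degrees from vertical to the dispenser's -x. Grip across y at mid-length, tool along z.
- dish_mid: Middle dish of the pile, same make and frame; it stays. Each dish's foot sits 14 mm deep in the mouth (132 x 54 mm) of the dish below, 4 mm play a side, its shoulder on that rim. So the top dish stands clear only from its z 14 to 45 mm: fingers reaching lower would grip two dishes.
- dish_low: Lowest dish of the pile, same make and frame; it stays, its foot on the dispenser's plate against the low stop.
- dispenser: Fixed stand, base 180 x 100, 260 mm high; x uphill, z up. Origin: on the table, 30 mm to -x of the base's middle. Plate rises 30 degrees to +x, its top centre at x 30, z 70 mm. The pile stands square to it. A dark wire hoop, 82 mm wide, square to the plate beyond the pile's uphill end, ends 70 mm past the top rim and overhangs: a gripper straight down strikes it, one along the dish's z clears it.
- station: Fixed white loading station, a block 170 (x) x 100 (y) x 30 (z) mm with an orange lip, 6 mm thick and 8 mm high, on its top around the oblong seat. Origin: centre of its underside; z up.
- seat (a point): Centre of the seat's flat floor, 30 mm above the table, axes as the station's: the lip encloses 136 mm along x and 58 mm along y, and a dish's foot stands inside it, either way round, with 6 mm play a side.
- lid: Loose grey lid, 0.12 kg, flat on the table. Plate 140 (x) x 62 (y) mm, z 8 to 13; below it a plug 124 x 46, z 0 to 8, that enters a dish's mouth with 4 mm play a side; on top, centred, a red grip bar 60 (x) x 12 (y) mm, z 13 to 45. Origin: centre of the plug's underside; z up. Seated, the plate rests on the rim all round and its origin is 37 mm above the dish's. Either way round fits.
- wash_bottle: Bystander: white bottle with red cap, 66 mm across, 170 mm high. Origin: centre of the underside, z up.
- reagent_jar: Bystander: amber jar, 70 mm across, 90 mm high. Origin: centre of the underside, z up.
- beaker: Bystander: glass beaker, 68 mm across, 75 mm high. Origin: centre of the underside, z up.
- timer: Bystander: white bench timer, 90 x 65 x 22 mm. Origin: centre of the underside, z up.
Not all that is in view belongs to the job. Of the things that look like the station, the largest one is meant.

How it is judged:
On the way, in this order (a step that is already met when the one before it is completed fails the run):
1. the top dish is held by the fingers, clear of the dish below (distance between dish_top and dish_mid above 0.055 m and contact force between the fingers and dish_top above 0.5 N and distance of each of dish_mid, dish_low from where it was at the start of the episode below 0.02 m), for 0.1 s.
2. the dish stands level in the station's seat, released (x of dish_top in the frame of seat between -0.009 and 0.009 m and y of dish_top in the frame of seat between -0.009 and 0.009 m and z of dish_top in the frame of seat between -0.003 and 0.003 m and angle between dish_top's own z axis and vertical below 0.05 rad and contact force between the fingers and dish_top below 0.1 N), for 0.2 s.
3. the lid sits seated and level on that dish, released (x of dish_top in the frame of seat between -0.009 and 0.009 m and y of dish_top in the frame of seat between -0.009 and 0.009 m and z of dish_top in the frame of seat between -0.003 and 0.003 m and angle between each of dish_top, lid's own z axis and vertical below 0.05 rad and x of lid in the frame of dish_top between -0.007 and 0.007 m and y of lid in the frame of dish_top between -0.007 and 0.007 m and z of lid in the frame of dish_top between 0.034 and 0.04 m and contact force between the fingers and lid below 0.1 N), for 0.2 s.
At the end, for the whole second after the job is handed in: Former top dish in the seat: within 9 mm in x and y, 3 mm in height, level within 0.05 rad. Lid on it: within 7 mm in the dish's x and y, within 3 mm of seated height, level within 0.05 rad. Both released, slower than 0.02 m/s; other dishes within 20 mm of their start (all of step 3 and contact force between the fingers and dish_top below 0.1 N and linear speed of each of dish_top, lid below 0.02 m/s and distance of each of dish_mid, dish_low from where it was at the start of the episode below 0.02 m); the robot touches nothing.
It fails at once if the dish is dropped (faster than 0.6 m/s, not held by the fingers) (linear speed of dish_top above 0.6 m/s and contact force between the fingers and dish_top below 0.1 N).
It fails at once if the lid is dropped (faster than 0.6 m/s, not held by the fingers) (linear speed of lid above 0.6 m/s and contact force between the fingers and lid below 0.1 N).
It fails at once if another dish of the pile is moved more than 40 mm (distance of any of dish_mid, dish_low from where it was at the start of the episode above 0.04 m).
It fails at once if a bystander is moved more than 30 mm (distance of any of wash_bottle, reagent_jar, beaker, timer from where it was at the start of the episode above 0.03 m).
It also fails if it takes over 64 s, if anything falls off the work surface, if the arm or the gripper's body presses on something with over 40 N, if the wrist force passes 120 N, or if a joint passes its speed limit or range.

ROBOT

A 6-joint arm with a two-finger parallel gripper is mounted at the origin on the work surface. World frame = base frame: x ahead of the robot, y to its left, z up, the work surface at z = 0. Lengths are in m, angles in rad, forces in N, time in s.
With the tool pointing down it reaches from about 0.275 to 0.875 m from the base axis. Payload 12.5 kg.
Tool frame: the origin (TCP) lies at the very end of the fingers, on their centre line; the grasp point (between the pads) lies 19 mm behind it; z points along the fingers, y is the line along which they close (so a half turn about z gives the same grasp; the last joint's range is limited). The gripper opens to 85 mm and grips with 20 to 120 N. Pads are 22 mm wide; open, the fingers measure 114 mm over their backs; the gripper's body (76 mm by 85 mm) begins 54 mm behind the grasp point. The pads swing forward as they close: fully open they stand 13 mm farther back than shut.
Start: joints at [1.108, 0.351, 1.652, -0, 1.139, -0.085], TCP at [0.203, 0.511, 0.231] pointing down, gripper open.
Joint ranges: [-2.75, 2.75], [-0.79, 2.1], [0.01, 2.65], [-1.57, 4.71], [0.07, 3.14], [-2.87, 2.87]. Speed limits (rad/s): [2.22, 2.22, 2.79, 3.14, 3.14, 3.14].

INTERFACE

Orientations are given as a 3x3 rotation matrix whose columns are the frame's x, y, z axes.
In Python, from bench import manip gives the robot as it stands. Calls block until the motion is done:
- manip.move_ptp(position, orientation): joint-space move of the TCP to a pose.
- manip.move_l(position, attitude=None, max_speed=0.15): straight line of the TCP; attitude=None keeps the orientation; max_speed is the mean speed in m/s.
- manip.move_j(angles): joint-space move.
- manip.set_gripper(opening, effort=None): opening from 0.0 (shut) to 1.0 (fully open); effort is the grip in N (None keeps the last); returns when the fingers have stopped.
- manip.dwell(seconds).
- manip.inverse_kinematics(position, orientation): joint angles nearest the present ones, or None.
- manip.grab_frame(name): name is "side" or "top"; returns (picture, depth): 480x640x3 uint8, red, green, blue; 480x640 float32, m along the optical axis (not along the pixel's ray), 0 where there is no reading.
- manip.get_calibration(name): a dict with "camera_matrix" (3x3 intrinsics, pixels), "R" (3x3) and "t" (3): a world point X has camera coordinates R X + t. Camera axes: x right, y down, z forward; pixel columns grow to the right and rows downward; lengths in m; the calibration is good to about 2 mm. A picture is of the moment at which its call begins. get_calibration takes no time and is no camera call.
A pose or a line that the arm cannot do raises manip.Unreachable and nothing moves.
- manip.sign_off(): hands the job in; it is judged then, once.
Trained networks look in the newest picture that a camera, given by its name, has taken for a name from the list of things; names that differ only in an ending like _2 or _b are one class to them, and where a whole thing is asked for, a point or a joint stands for the part that bears it (a point fixed in the world has none). Each returns a list of dicts, best first, with "confidence" (0 to 1); they miss things now and then, are a little off and sometimes report something else, mostly with a low value. They report only what shows in the picture. A call takes as long as a camera call. They do not tell look-alikes from the thing itself.
- manip.look_for(camera, name): "at" ([x, y, z] in m, in world coordinates, good to about 4 mm: the middle of the surface that is visible of it).
Readings, each from a call of its own:
- manip.current_time(): time.
- manip.current_qpos(): joint angles.
- manip.current_joint_vel(): joint speeds.
- manip.current_joint_torque(): joint torques, N m.
- manip.current_ee_pos(): TCP position.
- manip.current_tcp_rot(): TCP orientation.
- manip.current_force(): force on the tool from outside, world axes, zero at the start.
- manip.current_ft_torque(): the same for the moment, N m.
- manip.current_grip_width(): opening from 0.0 (shut) to 1.0 (fully open).
- manip.current_grip_force(): force on a finger pad.
Only numpy, scipy, OpenCV 4.12 (cv2) and the standard library are available. Lean on these libraries where they do the work, as an engineer would, in place of code of your own. Each camera call takes 0.05 s, during which the arm holds its last target. There are 200 camera calls.

## Working session

There is one attempt and no reset: what is moved stays moved. The work goes in short steps, each a Python script; the robot and the scene stay as the last script left them, time stands still between calls to the robot, and variables do not carry over. Pictures are saved under pics/ and viewed, at most 10 in all, crops included, and the job is handed in when it is done.

```bash
mkdir -p pics; cat > h.py <<'E'
import numpy as np, cv2
from bench import manip
def cloud(name):
    im,d=manip.grab_frame(name); c=manip.get_calibration(name)
    K,R,t=[np.array(c[k]) for k in("camera_matrix","R","t")]
    v,u=np.mgrid[:480,:640]
    p=np.stack([(u-K[0,2])/K[0,0]*d,(v-K[1,2])/K[1,1]*d,d],-1)
    return im,d,(p-t)@R
E
python3 - <<'E'
from h import *
for n in("side","top"):
    im,d,P=cloud(n); cv2.imwrite(f"pics/{n}0.png",im[:,:,::-1]); np.savez(f"{n}0.npz",im=im,d=d,P=P)
    c=manip.get_calibration(n); print(n,np.round(-np.array(c["R"]).T@c["t"],3))
    for k in("dish_top","dispenser","station","lid","wash_bottle","reagent_jar","beaker","timer"):
        for r in manip.look_for(n,k)[:4]:
            X=np.array(c["R"])@r["at"]+c["t"]; u=np.array(c["camera_matrix"])@X; print(k,np.round(r["at"],3),round(r["confidence"],2),np.round(u[:2]/u[2]))
E
```

```text
side [ 0.408 -0.959  1.075]
dispenser [ 0.605 -0.287  0.13 ] 0.47 [359. 324.]
station [0.545 0.184 0.031] 0.93 [307. 218.]
station [0.325 0.279 0.019] 0.84 [233. 206.]
station [0.615 0.353 0.02 ] 0.68 [322. 184.]
lid [0.497 0.018 0.018] 0.72 [297. 263.]
wash_bottle [0.474 0.443 0.09 ] 0.63 [275. 154.]
wash_bottle [ 0.397 -0.461  0.086] 0.43 [272. 417.]
reagent_jar [ 0.395 -0.46   0.083] 0.97 [271. 418.]
reagent_jar [0.542 0.186 0.028] 0.49 [305. 218.]
timer [ 0.61  -0.454  0.023] 0.97 [372. 417.]
timer [ 0.644 -0.284  0.049] 0.15 [372. 342.]
top [0.393 0.005 1.651]
dish_top [ 0.571 -0.254  0.132] 0.6 [417. 227.]
dish_top [ 0.392 -0.436  0.093] 0.56 [481. 289.]
station [0.546 0.201 0.03 ] 0.91 [259. 244.]
station [0.328 0.291 0.022] 0.74 [231. 318.]
station [0.614 0.376 0.022] 0.62 [202. 224.]
wash_bottle [0.474 0.449 0.113] 0.63 [169. 269.]
reagent_jar [ 0.39  -0.433  0.093] 0.97 [480. 290.]
beaker [ 0.74  -0.01   0.032] 0.87 [328. 178.]
timer [ 0.615 -0.445  0.021] 0.69 [473. 215.]
```

View pics/side0.png

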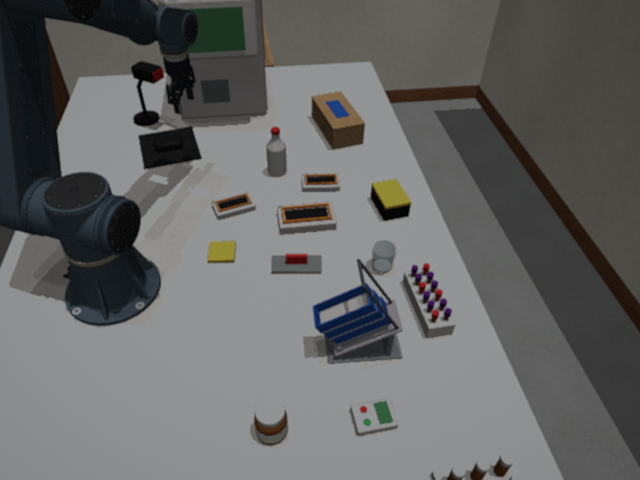

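View pics/top0.png

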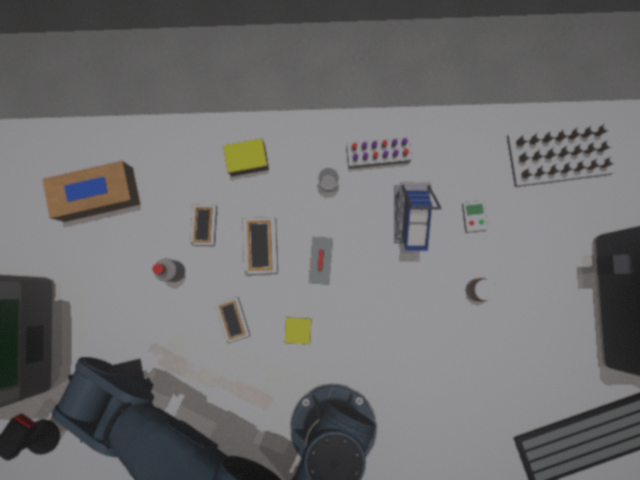

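The pictures agree with the networks. The side view has the dispenser at (355,320), the lid at (297,263) and the timer at (372,417); the top view has the dispenser at (415,220) and the lid at (320,260), and the hoop is on the +x side.

There are three station look-alikes in the top picture: (259,244), (231,318) and (202,224). The first is clearly the largest, so it is the one meant. Next I confirm it in a crop and fit models to the two depth clouds.

```bash
cat > fit.py <<'E'
import numpy as np
from scipy.spatial import cKDTree
from scipy.spatial.transform import Rotation as Ro
from scipy.optimize import least_squares
def box(lx,ly,z0,z1,faces="xyt",s=.002,c=(0,0)):   # surface samples of a box
    x=np.arange(-lx/2,lx/2+1e-9,s);y=np.arange(-ly/2,ly/2+1e-9,s);z=np.arange(z0,z1+1e-9,s);o=[]
    g=lambda a,b,d:np.stack(np.meshgrid(a,b,d),-1).reshape(-1,3)
    if"x"in faces:o+=[g([-lx/2,lx/2],y,z)]
    if"y"in faces:o+=[g(x,[-ly/2,ly/2],z)]
    if"t"in faces:o+=[g(x,y,[z1])]
    return np.vstack(o)+[c[0],c[1],0]
def ring(LX,LY,lx,ly,z):
    p=box(LX,LY,z,z,"t",.001);return p[(abs(p[:,0])>lx/2)|(abs(p[:,1])>ly/2)]
station=np.vstack([box(.17,.1,0,.03,"xy"),ring(.17,.1,.148,.07,.03),ring(.148,.07,.136,.058,.038),box(.148,.07,.03,.038,"xy"),box(.136,.058,.03,.038,"xy"),box(.136,.058,.03,.03,"t")])
lid=np.vstack([box(.14,.062,.008,.013),box(.06,.012,.013,.045)])
pile=np.vstack([box(.14,.062,-.048,.045,"xy"),ring(.14,.062,.132,.054,.045),box(.132,.054,.018,.045,"xy"),box(.132,.054,.018,.018,"t")])
def fit(pts,model,x0,free,R0=lambda y,t:Ro.from_euler("ZY",[y,t]).as_matrix()):
    """x0=[x,y,z,yaw,tilt]; free: indices fitted"""
    T=cKDTree(model);x0=np.array(x0,float);free=list(free)
    def full(q):x=x0.copy();x[free]=q;return x
    def res(q):
        x=full(q);return T.query((pts-x[:3])@R0(x[3],x[4]))[0]
    r=least_squares(res,x0[free],loss="soft_l1",f_scale=.002,diff_step=1e-4,x_scale=[.01,.01,.01,.1,.1][:len(free)] if len(free)>4 else 1.)
    return full(r.x),np.median(res(r.x)),len(pts)
E
python3 - <<'E'
from fit import *; import cv2
D={n:np.load(f"{n}0.npz") for n in("side","top")}
t=D["top"]["im"];s=D["side"]["im"]
a=cv2.resize(t[190:340,180:340],None,fx=2.5,fy=2.5,interpolation=2);b=cv2.resize(s[250:370,290:440],None,fx=2.66,fy=2.66,interpolation=2)
h=min(a.shape[0],b.shape[0]);cv2.imwrite("pics/crop.png",np.hstack([a[:h],b[:h]])[:,:,::-1])
def sel(n,c,r,z0,z1):
    P=D[n]["P"];m=(D[n]["d"]>0)&(np.hypot(P[...,0]-c[0],P[...,1]-c[1])<r)&(P[...,2]>z0)&(P[...,2]<z1);return P[m],D[n]["im"][m].astype(int)
for n in D:
    P,_=sel(n,(.6,.0),.04,-.02,.02);print(n,"table z",np.round(np.percentile(P[:,2],[5,50,95]),4) if len(P) else None)
for nm,c,r,mod in(("station",(.546,.19),.115,station),("lid",(.497,.018),.09,lid)):
    A=[]
    for n in D:
        P,I=sel(n,c,r,.006,.06);A.append(P)
    for lab,Q in(("side",A[0]),("top",A[1]),("both",np.vstack(A))):
        x=min((fit(Q,mod,[Q[:,0].mean(),Q[:,1].mean(),0,y,0],range(4)) for y in(1.3,1.6,1.9)),key=lambda f:f[1]);print(nm,lab,np.round(x[0],4),round(x[1],4),x[2])
A=[]
for n in D:
    P,I=sel(n,(.59,-.27),.13,.09,.25);m=(I[:,2]>I[:,0]*1.7)&(I[:,2]>50);A.append(P[m]);print(n,"blue",m.sum(),P[m].min(0),P[m].max(0))
for lab,Q in(("side",A[0]),("top",A[1]),("both",np.vstack(A))):
    x=min((fit(Q,pile,[Q[:,0].mean(),Q[:,1].mean(),Q[:,2].mean()-.01,y,-.5236],range(5)) for y in(-.2,0,.2)),key=lambda f:f[1]);print("dish",lab,np.round(x[0],4),round(x[1],4),x[2])
E
```

```text
side table z [-0.0036  0.0006  0.0049]
top table z [-0.0048  0.0009  0.0073]
station side [0.5458 0.2055 0.0007 0.0141 0.    ] 0.0018 1556
station top [5.4260e-01 1.9930e-01 1.2000e-03 3.1443e+00 0.0000e+00] 0.0025 2168
station both [0.5445 0.2039 0.0009 0.0216 0.    ] 0.0022 3724
lid side [4.9550e-01 2.4200e-02 6.0000e-04 3.0316e+00 0.0000e+00] 0.0016 901
lid top [ 0.4964  0.0201  0.0013 -0.028   0.    ] 0.003 1146
lid both [4.9630e-01 2.3600e-02 9.0000e-04 3.0239e+00 0.0000e+00] 0.0023 2047
side blue 1722 [ 0.50907626 -0.29654032  0.09010499] [ 0.6788711  -0.21782965  0.24794598]
top blue 322 [ 0.50928448 -0.2870354   0.10673526] [ 0.67288189 -0.22142867  0.1997852 ]
dish side [ 0.5927 -0.2516  0.1266 -0.0359 -0.5652] 0.0013 1722
dish top [ 0.5858 -0.2568  0.1309 -0.0845 -0.6211] 0.0014 322
dish both [ 0.5926 -0.2516  0.1249 -0.038  -0.5578] 0.0013 2044
```

View pics/crop.png

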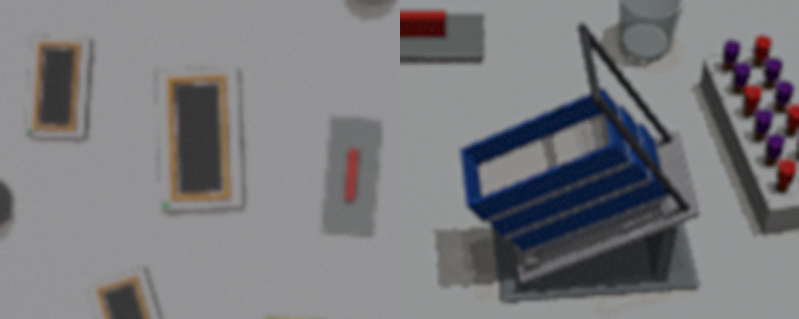

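The crop shows one large station with an orange lip, centred at about (200,140) in the crop. The two smaller decoys are left and below it, so the choice is confirmed. The pile has three dishes with the hoop at the uphill end. The depth data are noisy (±5 mm), so I refine the poses by fitting silhouettes in both pictures, and I check fingertip height against the TCP.

```bash
cat > sil.py <<'E'
import numpy as np, cv2
from bench import manip
from scipy.optimize import minimize
from scipy.spatial.transform import Rotation as Ro
S=4
def cal(n):
    c=manip.get_calibration(n);return [np.array(c[k],float) for k in("camera_matrix","R","t")]
CAL={n:cal(n) for n in("side","top")}
def rect(lx,ly,z):return np.array([[a*lx/2,b*ly/2,z] for a,b in((-1,-1),(1,-1),(1,1),(-1,1))])
def bx(lx,ly,z0,z1):return np.vstack([rect(lx,ly,z0),rect(lx,ly,z1)])
def masks(im):
    h=cv2.cvtColor(im,cv2.COLOR_RGB2HSV).astype(int);H,s,v=h[...,0],h[...,1],h[...,2]
    return dict(blue=(H>105)&(H<130)&(s>120)&(v>35),orange=(H>=8)&(H<25)&(s>80)&(v>60),red=((H<6)|(H>174))&(s>110)&(v>60))
MOD=dict(dish=("blue",[bx(.14,.062,-.048,.045),bx(.124,.046,-.062,-.048)],rect(.132,.054,.045),rect(.132,.054,.018)),
 station=("orange",[bx(.148,.07,.03,.038)],rect(.136,.058,.038),rect(.136,.058,.03)),
 lid=("red",[bx(.06,.012,.013,.045)],None,None),
 dish1=("blue",[bx(.14,.062,.014,.045),bx(.124,.046,0,.014)],rect(.132,.054,.045),rect(.132,.054,.018)))
def render(mod,x,n,off):
    K,R,t=CAL[n];A=Ro.from_euler("ZY",x[3:5]).as_matrix()
    def pr(p):
        c=(p@A.T+x[:3])@R.T+t;u=c@K.T;return np.round(((u[:,:2]/u[:,2:]-off+.5)*S-.5)*16).astype(np.int32)
    def poly(ps,hull=False):
        m=np.zeros((160*S,160*S),np.uint8);q=pr(ps);q=cv2.convexHull(q) if hull else q
        cv2.fillConvexPoly(m,q,1,shift=4);return m
    m=np.zeros((160*S,160*S),np.uint8)
    for b in mod[1]:m|=poly(b,True)
    if mod[2] is not None:m&=1-(poly(mod[2])&poly(mod[3]))
    return cv2.resize(m.astype(np.float32),(160,160),interpolation=cv2.INTER_AREA)
def fit(name,ims,x0,nfree,views=("side","top"),r=None):
    mod=MOD[name];x0=np.array(x0,float);obs={}
    for n in views:
        K,R,t=CAL[n];u=K@(R@x0[:3]+t);off=np.round(u[:2]/u[2]).astype(int)-80
        off=np.clip(off,0,[480,320]);o=masks(ims[n])[mod[0]][off[1]:off[1]+160,off[0]:off[0]+160].astype(np.float32)
        rr=r or .12; pts=render((0,[bx(2*rr,2*rr,-.08,.08)],None,None),np.r_[x0[:3],0,0],n,off)>.5
        obs[n]=(off,cv2.GaussianBlur(o*pts,(0,0),.7))
    def cost(q):
        x=x0.copy();x[:nfree]=q*sc+x0[:nfree]
        return sum(((cv2.GaussianBlur(render(mod,x,n,o[0]),(0,0),.7)-o[1])**2).sum()/max(o[1].sum(),1) for n,o in obs.items())
    sc=np.array([.01,.01,.01,.1,.1])[:nfree];nf=nfree
    best=None
    for s in(1,.4,.2):
        q0=np.zeros(nf) if best is None else best.x
        best=minimize(cost,q0,method="Nelder-Mead",options=dict(initial_simplex=np.vstack([q0,q0+s*np.eye(nf)]),maxiter=250,xatol=.005,fatol=1e-5))
    x=x0.copy();x[:nf]=best.x*sc+x0[:nf];return x,best.fun
E
cat > m1.py <<'E'
from sil import *
D={n:np.load(f"{n}0.npz") for n in("side","top")};ims={n:D[n]["im"] for n in D}
for nm,x0,r in(("station",[.5445,.204,0,0,0],.12),("lid",[.496,.022,0,-.08,0],.08),("dish",[.59,-.253,.125,-.04,-.5236],.12)):
    for v in(("side",),("top",),("side","top")):
        x,f=fit(nm,ims,x0,4 if len(v)>1 else (4 if nm=="dish" else 4),v,r);print(nm,v,np.round(x,4),round(f,3))
P=D["side"]["P"];d=D["side"]["d"]
m=(d>0)&(np.hypot(P[...,0]-.203,P[...,1]-.511)<.08)&(P[...,2]>.2)&(P[...,2]<.3)
print("finger tip z",np.round(np.percentile(P[m][:,2],[0,1,2,5,10,20]),4),m.sum())
E
python3 m1.py
```

```text
station ('side',) [ 0.5516  0.2526 -0.0415  0.0206  0.    ] 0.207
station ('top',) [ 0.5475  0.2073 -0.0402  0.0157  0.    ] 0.055
station ('side', 'top') [0.5439 0.2019 0.0039 0.0163 0.    ] 0.368
lid ('side',) [ 0.4975  0.0283 -0.005  -0.1196  0.    ] 0.049
lid ('top',) [ 0.4939  0.0206  0.0054 -0.0976  0.    ] 0.108
lid ('side', 'top') [ 0.4956  0.0206  0.0032 -0.1002  0.    ] 0.177
dish ('side',) [ 0.5925 -0.2514  0.1215  0.0018 -0.5236] 0.249
dish ('top',) [ 0.6057 -0.2189  0.1246 -0.7331 -0.5236] 1.045
dish ('side', 'top') [ 0.5936 -0.2457  0.1116 -0.259  -0.5236] 1.954
finger tip z [0.2436 0.2445 0.247  0.2493 0.252  0.258 ] 247
```

```bash
sed -i 's/blue=(H>105)&(H<130)&(s>120)&(v>35)/blue=(H>102)\&(H<135)\&(s>90)\&(v>22)/' sil.py
cat > m2.py <<'E'
from sil import *
D={n:np.load(f"{n}0.npz") for n in("side","top")};ims={n:D[n]["im"] for n in D}
for v in(("side",),("top",),("side","top")):
    for y in(-.05,.05):
        x,f=fit("dish",ims,[.5925,-.2515,.123,y,-.5236],4,v,.12);print(v,np.round(x,4),round(f,3))
out=[]
for n,off in(("side",(300,250)),("top",(350,160))):
    K,R,t=CAL[n];c=cv2.resize(ims[n][off[1]:off[1]+120,off[0]:off[0]+100],None,fx=4,fy=4,interpolation=2).copy()
    c=np.clip(c.astype(int)*2,0,255).astype(np.uint8)
    A=Ro.from_euler("ZY",x[3:5]).as_matrix()
    for p,col in((rect(.14,.062,.045),(255,255,0)),(rect(.132,.054,.018),(0,255,0)),(rect(.14,.062,-.048),(255,0,0))):
        q=((p@A.T+x[:3])@R.T+t)@K.T;q=((q[:,:2]/q[:,2:]-off+.5)*4).astype(np.int32);cv2.polylines(c,[q],True,col,1)
    out.append(c)
cv2.imwrite("pics/ov1.png",np.hstack(out)[:,:,::-1])
E
python3 m2.py
```

```text
('side',) [ 0.5932 -0.2509  0.1215  0.002  -0.5236] 0.141
('side',) [ 0.5931 -0.251   0.1216  0.0017 -0.5236] 0.141
('top',) [ 0.5948 -0.2649  0.0788 -0.1072 -0.5236] 0.637
('top',) [ 0.5935 -0.2627  0.0915 -0.1051 -0.5236] 0.639
('side', 'top') [ 0.5902 -0.2553  0.1253 -0.0582 -0.5236] 0.858
('side', 'top') [ 0.5902 -0.2552  0.1248 -0.0562 -0.5236] 0.859
```

View pics/ov1.png

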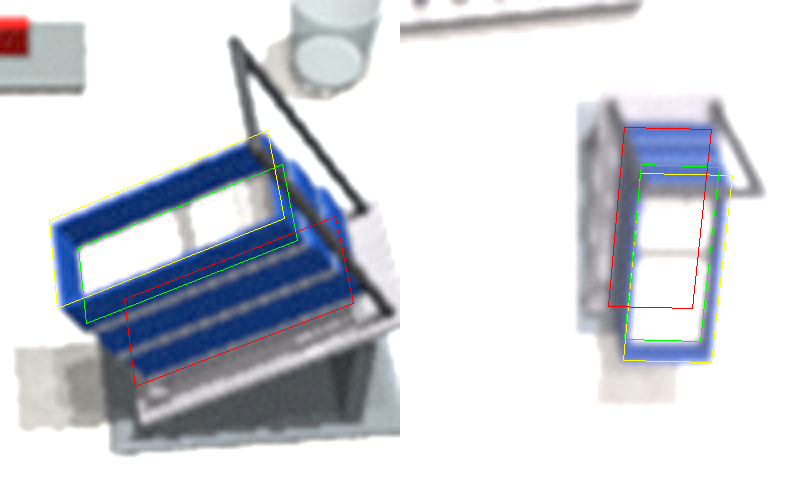

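The overlay fits well in position: the rim's low edge and the height match, and only the yaw is uncertain (about 0 ± 0.04). In the side view the yellow rim covers the real rim, with its front-left corner at (57,307). I use the side-weighted pose, since gripping will align the yaw. Now the grasp.

```bash
cat > g1.py <<'E'
from h import *
from scipy.spatial.transform import Rotation as Ro
o=np.array([.5923,-.252,.1222]);A=Ro.from_euler("ZY",[-.008,-.5236]).as_matrix();n=A[:,2]
cands=[np.column_stack([s*A[:,0],-s*A[:,1],-n]) for s in(1,-1)]
pre=o+n*.131
print("rot",np.round(manip.current_tcp_rot(),2).tolist())
best=None
for T in cands:
    q=manip.inverse_kinematics(pre,T); q2=manip.inverse_kinematics(o+n*.011,T); print(np.round(q,2),np.round(q2,2))
    if q is not None and (best is None or abs(q[5])<abs(best[1][5])): best=(T,q)
T=best[0];np.save("T.npy",T)
manip.set_gripper(1.0,30)
p=np.array(manip.current_ee_pos());manip.move_l(p+[0,0,.12],max_speed=.25)
manip.move_ptp(o+n*.22,T)
manip.move_l(pre,T)
print(manip.current_time(),np.round(manip.current_ee_pos(),4))
im,d,P=cloud("side");cv2.imwrite("pics/pre.png",np.clip(cv2.resize(im[190:370,270:450],(720,600)).astype(int)*2,0,255)[:,:,::-1])
E
python3 g1.py
```

```text
rot [[-0.93, 0.37, 0.0], [0.37, 0.93, 0.0], [0.0, 0.0, -1.0]]
[-0.67  0.24  1.89  0.53  0.65  0.55] [-0.59  0.48  1.84  0.67  0.46  0.43]
[-0.67  0.24  1.89  0.53  0.65 -2.59] [-0.59  0.48  1.84  0.67  0.46 -2.71]
5.3417 [ 0.5269 -0.2515  0.2363][ WARN:0@6.948] global loadsave.cpp:1063 imwrite_ Unsupported depth image for selected encoder is fallbacked to CV_8U.
```

View pics/pre.png

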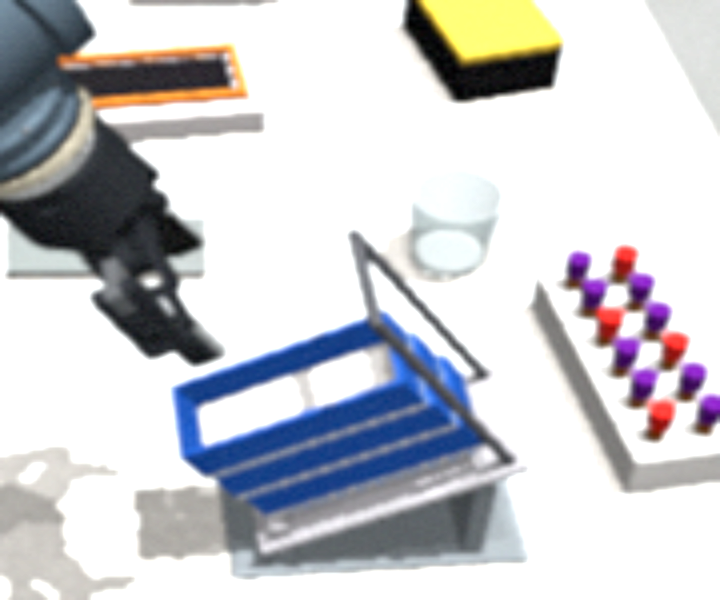

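The open gripper is in line with the dish axis: the near fingertip is at (205,350) in the crop and the dish middle at about (300,390), and the hoop is clear. I descend, grip, and lift along the dish axis.

```bash
cat > g2.py <<'E'
from h import *
o=np.array([.5923,-.252,.1222]);T=np.load("T.npy");n=-T[:,2]
f0=np.array(manip.current_force())
for s in(.05,.025,.011):
    manip.move_l(o+n*s,max_speed=.08);f=np.array(manip.current_force())-f0;print(s,np.round(f,2))
    if np.linalg.norm(f)>6: raise SystemExit("contact")
manip.set_gripper(0.0,40);manip.dwell(.2)
print("w",manip.current_grip_width(),manip.current_grip_force(),np.round(np.array(manip.current_force())-f0,2))
manip.move_l(o+n*.021,max_speed=.03);print(np.round(np.array(manip.current_force())-f0,2))
manip.move_l(o+n*.085,max_speed=.06);print(np.round(np.array(manip.current_force())-f0,2),manip.current_grip_width(),manip.current_grip_force())
for k in("side","top"):
    im,d,P=cloud(k);np.savez(k+"1.npz",im=im,d=d,P=P)
im=np.load("side1.npz")["im"]
cv2.imwrite("pics/lift.png",np.clip(cv2.resize(im[190:370,270:450],(720,600)).astype(int)*2,0,255).astype(np.uint8)[:,:,::-1]);print(manip.current_time())
E
python3 g2.py
```

```text
0.05 [0.21 0.28 0.66]
0.025 [-0.47  0.68  0.71]
0.011 [-0.87  0.2   0.86]
w 0.7237487263187266 42.22881641953791 [-5.44  0.86  6.05]
[ 0.13 -0.02 -2.2 ]
[ 0.02  0.53 -1.5 ] 0.7209636411118494 43.57429942343515
9.7167
```

View pics/lift.png

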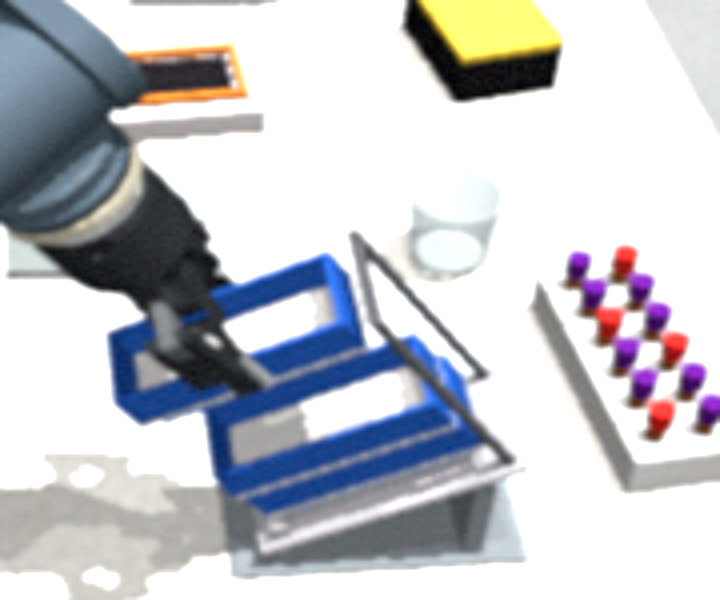

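Only the top dish came up. It sits at (110–360, 260–420) in the crop, and the mid and low dishes are still in place. I carry it level to above the station and measure it in the hand.

```bash
cat > g3.py <<'E'
from h import *; import sil
from scipy.spatial.transform import Rotation as Ro
o=np.array([.5923,-.252,.1222]);T=np.load("T.npy");n=-T[:,2]
manip.move_l(o+n*.17,max_speed=.15)
A=Ro.from_euler("z",.016).as_matrix();V=np.column_stack([A[:,0],-A[:,1],-A[:,2]]);np.save("V.npy",V)
manip.move_ptp([.50,-.10,.30],V)
manip.move_ptp([.5445,.2025,.20],V)
manip.move_l([.5445,.2025,.12],max_speed=.1);manip.dwell(.3)
print(manip.current_time(),manip.current_grip_width(),np.round(manip.current_ee_pos(),4))
ims={}
for k in("side","top"):
    im,d,P=cloud(k);np.savez(k+"2.npz",im=im,d=d,P=P);ims[k]=im
out=[cv2.resize(ims["side"][130:250,250:370],(400,400)),cv2.resize(ims["top"][185:305,200:320],(400,400))]
cv2.imwrite("pics/over.png",np.clip(np.hstack(out).astype(int)*2,0,255).astype(np.uint8)[:,:,::-1])
for v in(("side",),("top",),("side","top")):
    x,f=sil.fit("dish1",ims,[.5445,.2025,.109,.016,0],4,v,.12);print(v,np.round(x,4),round(f,3))
    x,f=sil.fit("dish1",ims,[.5445,.2025,.109,.016,0],5,v,.12);print(v,np.round(x,4),round(f,3))
E
python3 g3.py
```

```text
13.6083 0.715548489301596 [0.5446 0.2025 0.1204]
('side',) [0.5571 0.3079 0.0233 0.0102 0.    ] 0.331
('side',) [ 0.5445  0.2088  0.1031 -0.0336 -0.0301] 0.411
('top',) [0.5316 0.0979 0.1247 0.7409 0.    ] 148.874
('top',) [ 0.5899  0.1576  0.0469  0.7575 -0.1464] 104.283
('side', 'top') [0.4924 0.1098 0.0997 0.9616 0.    ] 138.296
('side', 'top') [ 0.5878  0.1553  0.0415  0.7505 -0.1183] 104.299
```

View pics/over.png

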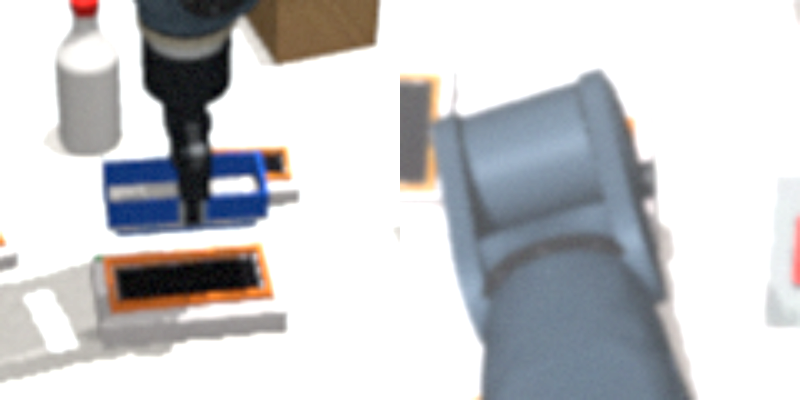

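The top view is blocked by the arm. The side view shows the dish level, its lower edge running (105,230)→(268,215) parallel to the lip at (108,310)→(272,297). The jaws fix y and yaw, so I measure x, z and tilt from the side view, and the station in the same picture.

```bash
cat > m3.py <<'E'
import sil; from sil import *
def fitf(name,im,x0,free,n="side",r=.12,keep=lambda o,off:o):
    mod=MOD[name];x0=np.array(x0,float);K,R,t=CAL[n];u=K@(R@x0[:3]+t);off=np.round(u[:2]/u[2]).astype(int)-80
    o=masks(im)[mod[0]][off[1]:off[1]+160,off[0]:off[0]+160].astype(np.float32)
    o*=render((0,[bx(2*r,2*r,-.04,.08)],None,None),np.r_[x0[:3],0,0],n,off)>.5
    o=cv2.GaussianBlur(o,(0,0),.7);sc=np.array([.01,.01,.01,.05,.05])[free]
    def cost(q):
        x=x0.copy();x[free]+=q*sc;return ((cv2.GaussianBlur(render(mod,x,n,off),(0,0),.7)-o)**2).sum()/o.sum()
    b=None
    for s in(1,.4,.2):
        q0=np.zeros(len(free)) if b is None else b.x
        b=minimize(cost,q0,method="Nelder-Mead",options=dict(initial_simplex=np.vstack([q0,q0+s*np.eye(len(free))]),xatol=.005,fatol=1e-6))
    x=x0.copy();x[free]+=b.x*sc;return np.round(x,4),round(b.fun,3)
if __name__=="__main__":
    im=np.load("side2.npz")["im"];i0=np.load("side0.npz")["im"];t0=np.load("top0.npz")["im"]
    print("dish",fitf("dish1",im,[.5445,.2025,.109,.016,0],[0,2,4]),fitf("dish1",im,[.5445,.2025,.109,.016,0],[0,2]),fitf("dish1",im,[.5445,.2025,.109,.016,0],[0,1,3],r=.11))
    for a,n in((im,"side"),(i0,"side"),(t0,"top")):print("station",n,fitf("station",a,[.5445,.2025,0,.016,0],[0,1,3],n,r=.1))
    for a,n in((i0,"side"),(t0,"top")):print("lid",n,fitf("lid",a,[.4955,.0215,0,-.1,0],[0,1,3],n,r=.08))
E
python3 m3.py
```

```text
dish (array([0.5435, 0.2025, 0.1076, 0.016 , 0.003 ]), np.float64(0.434)) (array([0.5436, 0.2025, 0.1077, 0.016 , 0.    ]), np.float64(0.435)) (array([ 0.5435,  0.2015,  0.109 , -0.0094,  0.    ]), np.float64(0.434))
station side (array([0.5454, 0.2049, 0.    , 0.0322, 0.    ]), np.float64(0.076))
station side (array([0.5459, 0.2062, 0.    , 0.0195, 0.    ]), np.float64(0.207))
station top (array([0.5441, 0.2023, 0.    , 0.0163, 0.    ]), np.float64(0.102))
lid side (array([ 0.4968,  0.0237,  0.    , -0.0937,  0.    ]), np.float64(0.055))
lid top (array([ 0.4943,  0.0207,  0.    , -0.0985,  0.    ]), np.float64(0.104))
```

```bash
cat > g4.py <<'E'
from h import *
p=np.array([.5462,.204,.12])
manip.move_l(p,max_speed=.05);manip.move_l([*p[:2],.058],max_speed=.08);manip.dwell(.2)
f0=np.array(manip.current_force());print(f0)
z=.058
while z>.036:
    z-=.0015;manip.move_l([*p[:2],z],max_speed=.03);f=np.array(manip.current_force())-f0
    if z<.047:print(round(z,4),np.round(f,2))
    if f[2]>4 or np.linalg.norm(f)>8:break
m=np.array(manip.current_ft_torque());print("m",np.round(m,2))
if z<.0465:
    manip.set_gripper(.8);manip.dwell(.2);print("open",manip.current_grip_width(),manip.current_grip_force())
    manip.set_gripper(1.0);manip.move_l([*p[:2],.15],max_speed=.1)
    manip.move_ptp([.45,.02,.30],np.load("V.npy"))
    from sil import *; from m3 import fitf
    ims={}
    for k in("side","top"):
        im,d,P=cloud(k);np.savez(k+"3.npz",im=im,d=d,P=P);ims[k]=im
        print(k,fitf("dish1",im,[.5455,.204,.03,.016,0],[0,1,3],k,r=.1))
    cv2.imwrite("pics/placed.png",np.clip(np.hstack([cv2.resize(ims["side"][150:270,250:370],(400,400)),cv2.resize(ims["top"][185:305,200:320],(400,400))]).astype(int)*2,0,255).astype(np.uint8)[:,:,::-1])
print(manip.current_time())
E
python3 g4.py
```

```text
[ 0.37359822  0.48056916 -1.47714362]
0.046 [-0.38 -0.92 -0.67]
0.0445 [-0.38  0.31 -0.53]
0.043 [-3.65 -1.65  8.23]
m [ 0.03  0.43 -0.03]
open 0.7982405825536854 0.0
side (array([ 0.5439,  0.2062,  0.03  , -0.0148,  0.    ]), np.float64(0.181))
top (array([ 0.5418,  0.2019,  0.03  , -0.0046,  0.    ]), np.float64(1.48))
20.6583
```

View pics/placed.png

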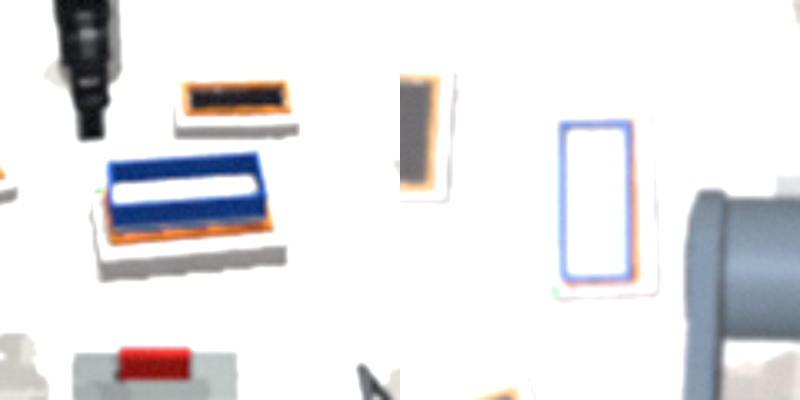

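The dish stands inside the lip and level. In the side crop its rim runs (107,160)→(260,153), and orange shows all round. It touched down at TCP z 0.043, which is seat height. Next I grip the lid by its bar, lift it, and check it in the hand above the dish.

```bash
cat > g5.py <<'E'
from h import *; from m3 import fitf
from scipy.spatial.transform import Rotation as Ro
def V(y):
    A=Ro.from_euler("z",y).as_matrix();return np.column_stack([A[:,0],-A[:,1],-A[:,2]])
p=np.array([.4955,.0222])
manip.move_ptp([*p,.12],V(-.096));manip.dwell(.1);f0=np.array(manip.current_force())
manip.move_l([*p,.04],max_speed=.1);manip.move_l([*p,.018],max_speed=.05);print("f",np.round(np.array(manip.current_force())-f0,2))
manip.set_gripper(0,40);manip.dwell(.2);print("w",manip.current_grip_width(),manip.current_grip_force(),np.round(np.array(manip.current_force())-f0,2))
manip.move_l([*p,.06],max_speed=.06);print("w",manip.current_grip_width(),np.round(np.array(manip.current_force())-f0,2))
manip.move_l([*p,.2],max_speed=.15)
t=np.array([.543,.204])
manip.move_ptp([*t,.18],V(.005));manip.move_l([*t,.125],max_speed=.08);manip.dwell(.3)
im,d,P=cloud("side");np.savez("side4.npz",im=im,d=d,P=P)
print(manip.current_time(),np.round(manip.current_ee_pos(),4))
print("lid",fitf("lid",im,[*t,.107,.005,0],[0,2,4],r=.08),fitf("lid",im,[*t,.107,.005,0],[0,1],r=.08))
print("dish",fitf("dish1",im,[*t,.03,.005,0],[0,1],r=.1))
cv2.imwrite("pics/lidover.png",np.clip(cv2.resize(im[150:250,250:370],(720,600)).astype(int)*2,0,255).astype(np.uint8)[:,:,::-1])
E
python3 g5.py
```

```text
f [-0.08 -0.38 -0.99]
w 0.13027803485603803 40.183237195014954 [ 0.3  -0.61  4.58]
w 0.1316938026546853 [-0.31 -0.89 -0.52]
27.8417 [0.5431 0.204  0.1252]
lid (array([0.5444, 0.204 , 0.1078, 0.005 , 0.0121]), np.float64(0.927)) (array([0.5452, 0.206 , 0.107 , 0.005 , 0.    ]), np.float64(0.92))
dish (array([0.544 , 0.2047, 0.03  , 0.005 , 0.    ]), np.float64(0.375))
```

View pics/lidover.png

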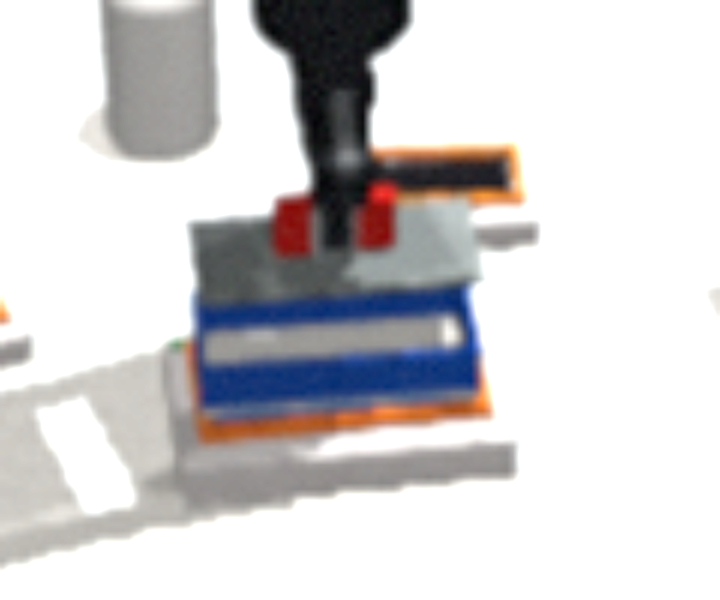

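The lid hangs level and over the dish. Its front edge runs (200,305)→(480,280), parallel to the dish's, and the x difference is about 1 mm. I lower it under force guard.

```bash
cat > g6.py <<'E'
from h import *
t=np.array([.543,.2042])
manip.move_l([*t,.098],max_speed=.06);manip.dwell(.2);f0=np.array(manip.current_force())
z=.098
while z>.079:
    z-=.0015;manip.move_l([*t,z],max_speed=.03);f=np.array(manip.current_force())-f0
    if z<.093:print(round(z,4),np.round(f,2))
    if f[2]>4 or np.linalg.norm(f)>8:break
print("m",np.round(manip.current_ft_torque(),2),manip.current_time())
E
python3 g6.py
```

```text
0.092 [-0.45  0.68  0.12]
0.0905 [-1.13 -0.13  0.87]
0.089 [-0.84  0.94  0.56]
0.0875 [-0.85  1.16  0.86]
0.086 [0.32 0.67 1.01]
0.0845 [-2.86  0.69  9.23]
m [-0.17  0.38  0.05] 30.8917
```

Contact came at 0.0845, exactly seat height; a plug caught on the rim would have stopped about 8 mm higher. I release, retreat and inspect.

```bash
cat > g7.py <<'E'
from h import *; from m3 import fitf
manip.set_gripper(.35);manip.dwell(.3);print(manip.current_grip_force(),manip.current_grip_width())
manip.move_l([.543,.2042,.2],max_speed=.1)
manip.move_ptp([.40,-.08,.32],manip.current_tcp_rot());manip.dwell(.3)
ims={}
for k in("side","top"):
    im,d,P=cloud(k);ims[k]=im
    print(k,"lid",fitf("lid",im,[.5435,.204,.067,.005,0],[0,1,3],k,r=.06))
    if k=="side":print(fitf("lid",im,[.5435,.204,.067,.005,0],[0,2,4],k,r=.06))
    m=(d>0)&(abs(P[...,0]-.5435)<.06)&(abs(abs(P[...,1]-.204)-.017)<.008)
    if m.sum()>20:
        Q=P[m];c,*_=np.linalg.lstsq(np.c_[Q[:,:2]-[.5435,.204],np.ones(len(Q))],Q[:,2],rcond=None);print(k,"plate slope x,y, z",np.round(c,4),m.sum())
cv2.imwrite("pics/done.png",np.clip(np.hstack([cv2.resize(ims["side"][150:270,250:370],(400,400)),cv2.resize(ims["top"][185:305,200:320],(400,400))]).astype(int)*2,0,255).astype(np.uint8)[:,:,::-1]);print(manip.current_time())
E
python3 g7.py
```

```text
0.0 0.3476575999684485
side lid (array([0.5447, 0.2062, 0.067 , 0.0334, 0.    ]), np.float64(0.055))
(array([ 0.5452,  0.204 ,  0.0683,  0.005 , -0.0164]), np.float64(0.054))
side plate slope x,y, z [0.0317 0.3692 0.0769] 264
top lid (array([0.5427, 0.2032, 0.067 , 0.0733, 0.    ]), np.float64(0.216))
top plate slope x,y, z [ 0.0053 -0.0035  0.0808] 455
34.5
```

View pics/done.png

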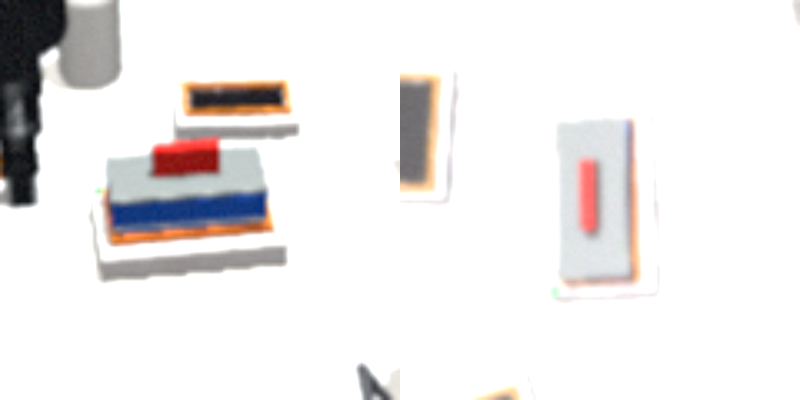

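The lid plate lies flush on the dish, with the blue rim hidden all round and the bar centred at (187,157). The plate height is about 0.080 m, as expected, and the top-view slope is about 0.005 rad. The gripper is clear of everything, so I hand in.

```bash
python3 -c "
from bench import manip
print(manip.sign_off())"
```

```text
the job is handed in; nothing more can be done
None
```

The top blue dish is seated in the large station with the grey lid level on it, the other two dishes are still in the dispenser, and the job is handed in at about 35 s (sign-off returned no verdict).

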